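# Load the roundel carrier and proof-pull its hanger

## Robot

A 7-joint arm with a two-finger parallel gripper is mounted at the origin on the work surface. World frame = base frame: x ahead of the robot, y to its left, z up, the work surface at z = 0. Lengths are in m, angles in rad, forces in N, time in s.
With the tool pointing down it reaches from about 0.425 to 0.875 m from the base axis. Payload 8.4 kg.
Tool frame: the origin (TCP) lies on the centre line of the jaws, within the pads' length; the fingertips stand bot.nose_length ahead of it and the grasp point (between the pads) lies 5 mm behind it (bot.nose_length is the distance from the TCP to the fingertips, in m); z points along the fingers, y is the line along which they close (so a half turn about z gives the same grasp; the last joint's range is limited). The gripper opens to 87 mm and grips with 3 to 60 N. Pads are 19 mm wide; open, the fingers measure 117 mm over their backs; the gripper's body (75 mm by 190 mm) begins 51 mm behind the grasp point.
Start: joints at [-1.404, 0.333, 0.04, 1.465, -0.013, 1.343, -0.059], TCP at [0.171, 0.627, 0.237] pointing down, gripper open.
Joint ranges: [-2.58, 2.58], [-0.38, 2.09], [-1.3, 1.39], [0.25, 2.4], [-1.5, 4.64], [0.08, 2.09], [-2.65, 2.65]. Speed limits (rad/s): [2.22, 2.22, 2.79, 2.79, 3.14, 3.14, 3.14].

## Interface

Orientations are given as a rotation vector (axis times angle).
In Python, from station import bot, claw, solver, optics, workorder gives the robot as it stands. Calls block until the motion is done:
- bot.movep(position, orientation): joint-space move of the TCP to a pose.
- bot.move_linear(position, velocity=0.15, rotation=None): straight line of the TCP; rotation=None keeps the orientation; velocity is the mean speed in m/s.
- bot.set_joints(angles): joint-space move.
- claw.grip(opening): opening from 0.0 (shut) to 1.0 (fully open); the grip force is fixed at half the most; returns when the fingers have stopped.
- bot.dwell(seconds).
- solver.solve_ik(position, orientation): joint angles nearest the present ones, or None.
- bot.get_state(): the state.
- optics.grab_frame(name): name is "scene" or "top"; returns the picture (480x640x3 uint8, blue, green, red); there is no depth.
- optics.camera_params(name): a dict with "fx", "fy", "cx", "cy" (pixels), "R" (3x3) and "t" (3): a world point X has camera coordinates R X + t. Camera axes: x right, y down, z forward; pixel columns grow to the right and rows downward; lengths in m; the calibration is good to about 2 mm. A picture is of the moment at which its call begins. camera_params takes no time and is no camera call.
A pose or a line that the arm cannot do raises bot.MotionError and nothing moves.
- workorder.job_done(): hands the job in; it is judged then, once.
The state is a dict: "t": time; "qpos": joint angles; "qd": joint speeds; "tau": joint torques, N m; "ee_pos": TCP position; "tcp_rot": TCP orientation; "ft_force": force on the tool from outside, world axes, zero at the start; "wrist_torque": the same for the moment, N m; "width": opening from 0.0 (shut) to 1.0 (fully open); "grasp_force": force on a finger pad.
Only numpy, scipy, OpenCV 4.12 (cv2) and the standard library are available. Lean on these libraries where they do the work, as an engineer would, in place of code of your own. Each camera call takes 0.05 s, during which the arm holds its last target. There are 200 camera calls.

## Task

Tip each pressed-flower roundel up in its tray pocket by pushing it towards the well, take it by the raised edge and stand it gently on edge in a free slot of the carrier; move the glue jar, which is in the gauge's way, to stand well inside its cork coaster. Once every roundel that is there stands in the carrier, proof-pull the carrier: draw the spring gauge's grip out until its pointer is on the red line, keep it there for about two seconds without ever overshooting to near the end of the scale, then let it go fully home. Leave the other things on the bench where they are.

Things in the scene. Friction and masses are not known exactly. Their poses are not given: they have to be found in the camera images.
- roundel0: A finished pressed-flower roundel with a dark red flower: an ivory glass disc in a brass rim, 90 mm diameter, 8 mm thick, about 130 g; may be absent. Origin at its centre; own z is the disc's axis. It starts lying flat on the shelf of one of the tray's three pockets (any pocket), its axis upright and its top 58 mm above the table.
- roundel1: A finished pressed-flower roundel with a blue flower: an ivory glass disc in a brass rim, 90 mm diameter, 8 mm thick, about 130 g; may be absent. Origin at its centre; own z is the disc's axis. It starts lying flat on the shelf of one of the tray's three pockets (any pocket), its axis upright and its top 58 mm above the table.
- roundel2: A finished pressed-flower roundel with an orange flower: an ivory glass disc in a brass rim, 90 mm diameter, 8 mm thick, about 130 g; may be absent. Origin at its centre; own z is the disc's axis. It starts lying flat on the shelf of one of the tray's three pockets (any pocket), its axis upright and its top 58 mm above the table.
- tray: Pale wooden tipping tray, fixed, with three pockets side by side at its y = +108, 0, -108 mm, each 98 mm wide (y), open on top. Origin on the table under the brink of the middle pocket; x points from shelf to well, z up. In each pocket a flat teal shelf, 50 mm above the table, runs from x = -92 mm (rear wall) to a brink at x = 0, then drops into a well. Walls rise to 60 mm.
- well (a point): Foot of the middle pocket's sloping far wall, on the well floor, 10 mm above the table at tray x = 38 mm. The wall's face leans outward from here to tray x = 64 mm at 60 mm above the table. The other pockets are the same.
- rear_gap (a point): Bare shelf in the middle pocket, 75 mm behind the brink, where closed fingers fit behind a roundel. A roundel starts with its centre 7 to 13 mm behind the brink, its front overhanging the well, 34 to 40 mm of bare shelf behind it. Pushed along tray +x until its centre is 2 to 8 mm past the brink (rear rim 43 to 37 mm behind the brink), it tips over.
- raised_edge (a point): About where the raised rear edge of a tipped roundel comes to be (middle pocket; the others alike). A tipped roundel's front lodges in the well against the far wall; it stays leaning back on the brink at about 55 degrees from level, its centre about 6 mm past the brink, its raised edge about 35 mm above the shelf, and can be pinched there across its 8 mm thickness.
- carrier: Dark wooden carrier 190 x 130 mm, fixed to the bench, with three upright slots one behind another along its x at x = -50, 0, +50 mm. Origin on the table under its middle, z up. A roundel stands in a slot on edge, its axis along the carrier's x, resting on the two combs' floors, its centre then 62 mm and its top 107 mm above the table.
- comb (a point): Top of the carrier's left (+y) comb, 72 mm above the table. Two combs, at y = 24 to 46 mm and -24 to -46 mm, have teeth that form the slots, each 16 mm wide in x, slot floor 24 mm above the table; between the combs it is open.
- slot1 (a point): Where the centre of a roundel standing in the slot at carrier x = 0 mm (the middle slot) lies, 62 mm above the table; axes as the carrier's.
- gauge (a joint): Pull of the spring gauge in m: 0 = home; grows as its grip is pulled along the carrier's -y, away from the carrier. Spring 200 N/m (8 N at the red line) draws it home when let go; the end stop is at 0.070. The red line is at 0.040.
- gauge_grip (a point): Middle of the gauge's black upright grip, 28 mm (carrier x) by 14 mm (carrier y), 12 to 70 mm above the table; this point is 50 mm above the table; axes as the carrier's. At home a 33 mm gap lies between it and the yellow gauge body (30 mm high), bridged by a thin rod 22 mm above the table.
- pointer (a point): Tip of the gauge's black pointer, which moves with the grip over the white scale on top of the yellow gauge body (34 mm above the table).
- red_line (a point): The red line on the gauge's white scale, 40 mm from where the pointer stands at home; the pull is right when the pointer stands over it.
- jar: Squat blue glue jar with white lid, 60 mm diameter (lid 62 mm), 50 mm tall, 200 g, standing just beyond the gauge's grip, in its way. Origin at the centre of its underside, z up.
- coaster: Round cork coaster, 96 mm diameter, 2 mm thick, fixed. Origin at the centre of its underside.
- brush: Bystander: brush 170 mm long; leave it alone. Origin at its underside.
- weight: Bystander: steel weight 60 x 45 x 30 mm; leave it alone. Origin at its underside.
- clip: Bystander: black clip 34 mm long, 16 mm tall; leave it alone. Origin at its underside.
There are look-alikes about, which are no part of the job. Leave any pink, purple or turquoise look-alike of the roundel2 alone.

How it is judged:
By the outcome, as a careful person would: the job done as asked, in the order asked, and still so for the second after the job is handed in, with the robot touching nothing.
Of roundel0, roundel1, roundel2 only 2 to 3 are there at a start; the rules pass over those that are not, and their reading is None.
At some moment in a run one of jar may be knocked a few centimetres aside while the robot is not near it.
It also fails if it takes over 210 s, if anything falls off the work surface, if the arm or the gripper's body presses on something with over 40 N, if the wrist force passes 120 N, or if a joint passes its speed limit or range.

## Working session

There is one attempt and no reset: what is moved stays moved. The work goes in short steps, each a Python script; the robot and the scene stay as the last script left them, time stands still between calls to the robot, and variables do not carry over. Pictures are saved under pics/ and viewed, at most 14 in all, crops included, and the job is handed in when it is done.

```bash
ls; mkdir -p pics; python3 - <<'E'
from station import bot,claw,solver,optics,workorder
import cv2
for n in("scene","top"):
    im=optics.grab_frame(n); cv2.imwrite(f"pics/{n}0.png",im)
    p=optics.camera_params(n); print(n,p)
s=bot.get_state(); print(s, bot.nose_length)
E
```

```text
pics
scene {'fx': 460.2807247832731, 'fy': 460.2807247832731, 'cx': 315.402010536981, 'cy': 243.88239886408232, 'R': array([[-0.40770794,  0.91310919,  0.0024178 ],
       [ 0.78364754,  0.35125931, -0.51236064],
       [-0.46869048, -0.2069988 , -0.85876698]]), 't': array([ 0.19759593, -0.39754804,  1.31317871])}
top {'fx': 434.28392845572444, 'fy': 434.28392845572444, 'cx': 330.1224278264569, 'cy': 240.15429841714712, 'R': array([[ 0.02920717, -0.99955676,  0.00576443],
       [-0.99013364, -0.02972155, -0.13693796],
       [ 0.13704859, -0.00170799, -0.99056285]]), 't': array([0.01723097, 0.53708224, 1.08329473])}
{'t': 0.1, 'qpos': array([-1.40419253,  0.33383325,  0.0398846 ,  1.46617848, -0.01338818,
        1.34331399, -0.05848028]), 'qd': array([-0.00089465, -0.00275606, -0.00045486, -0.00160208, -0.00157941,
       -0.0020197 ,  0.00046845]), 'tau': array([ 3.70988491e-03, -6.57807398e+01,  1.33941874e+00, -4.04702926e+01,
       -5.97401359e-02,  4.09410219e-02,  4.74514081e-05]), 'ee_pos': array([0.17067269, 0.6267703 , 0.23575502]), 'tcp_rot': array([-4.16290555e-01, -3.11380555e+00,  2.30100114e-03]), 'ft_force': array([ 0.25875198,  0.84322827, -0.21064622]), 'wrist_torque': array([-0.00178125, -0.01933574,  0.01846304]), 'grasp_force': 0.0, 'width': 1.0006889012610425} 0.014
```

View pics/scene0.png

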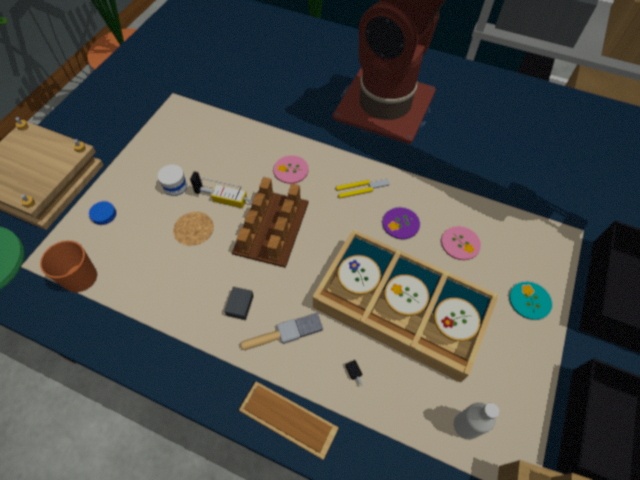

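View pics/top0.png

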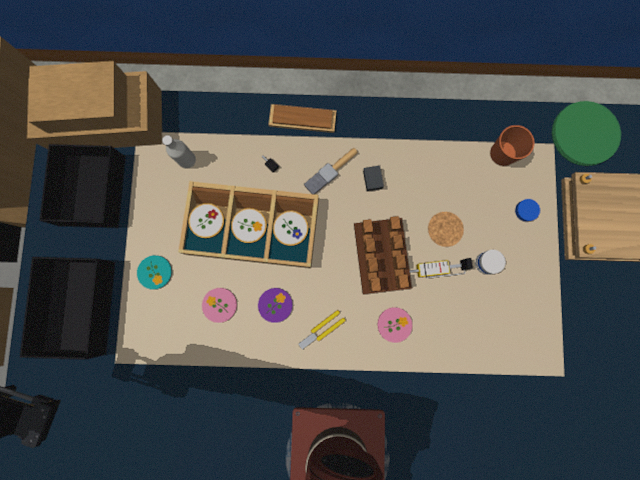

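Top view: flat ivory roundels lie in the tray pockets, red (206,220), orange (249,225) and blue (290,229). The look-alikes lie on the table: pink (219,305) and (395,324), purple (275,305), turquoise (155,272). I choose the three ivory ones in the tray. The jar is at (490,262), the blue lid at (528,210) is a distractor, the coaster is at (445,229), the gauge grip at (466,265) and the carrier at (383,256). The bare teal shelf is on the robot side, so tray +x points roughly along world +x.

```bash
cat > h.py <<'E'
from station import bot,claw,solver,optics,workorder
import cv2,numpy as np
from scipy.spatial.transform import Rotation as Rn
def cast(n,uv,z):
    p=optics.camera_params(n); uv=np.atleast_2d(uv).astype(float)
    d=np.c_[(uv[:,0]-p['cx'])/p['fx'],(uv[:,1]-p['cy'])/p['fy'],np.ones(len(uv))]@p['R']
    o=-p['R'].T@p['t']; return o+d*((z-o[2])/d[:,2])[:,None]
def proj(n,X):
    p=optics.camera_params(n); c=np.atleast_2d(X)@p['R'].T+p['t']
    return np.c_[p['fx']*c[:,0]/c[:,2]+p['cx'],p['fy']*c[:,1]/c[:,2]+p['cy']]
def blobs(im,lo,hi,roi,amin=30,k=3):
    m=cv2.inRange(cv2.cvtColor(im,cv2.COLOR_BGR2HSV),np.array(lo),np.array(hi))
    r=np.zeros_like(m); x0,y0,x1,y1=roi; r[y0:y1,x0:x1]=m[y0:y1,x0:x1]
    if k: r=cv2.morphologyEx(r,cv2.MORPH_CLOSE,np.ones((k,k),np.uint8))
    cs,_=cv2.findContours(r,cv2.RETR_EXTERNAL,cv2.CHAIN_APPROX_NONE)
    return sorted([c for c in cs if cv2.contourArea(c)>amin],key=cv2.contourArea,reverse=True)
def rot(closing,tilt=0.,fwd=(1,0)):
    """tool z down, tilted by `tilt` towards horizontal dir fwd; tool y = closing dir at zero tilt"""
    f=np.r_[np.array(fwd,float)/np.hypot(*fwd),0]; c=np.r_[np.array(closing,float)/np.hypot(*closing),0]
    z=np.array([0,0,-1.]); x=np.cross(c,z); M=np.c_[x,c,z]
    ax=np.cross(z,f); return (Rn.from_rotvec(ax*tilt)*Rn.from_matrix(M)).as_rotvec()
E
python3 - <<'E'
from h import *
t=cv2.imread('pics/top0.png'); s=cv2.imread('pics/scene0.png')
def rep(name,n,im,lo,hi,roi,z,a=30,k=3):
    for c in blobs(im,lo,hi,roi,a,k)[:4]:
        (u,v),(w,h),ang=cv2.minAreaRect(c); q=cast(n,cv2.boxPoints(((u,v),(w,h),ang)),z)
        print(name,n,int(cv2.contourArea(c)),(round(u),round(v)),'ctr',cast(n,(u,v),z)[0,:2].round(4),'corners',q[:,:2].round(3).tolist())
iv=((10,0,150),(40,70,255))
rep('roundel','top',t,*iv,(180,185,320,265),.058,300,9)
rep('roundel','scene',s,*iv,(315,235,495,370),.058,300,9)
wh=((0,0,150),(180,60,255))
rep('lid','top',t,*wh,(476,245,510,275),.05)
wd=((8,60,90),(28,255,255))
rep('coaster','top',t,*wd,(425,208,468,250),.002,100)
rep('coaster','scene',s,*wd,(170,210,216,246),.002,100)
rep('tray','top',t,*wd,(175,178,325,272),.06,500)
rep('tray','scene',s,*wd,(305,225,505,380),.06,500)
br=((0,80,20),(20,255,150))
rep('carrier','top',t,*br,(345,205,415,300),.02,300)
rep('carrier','scene',s,*br,(225,170,320,270),.02,300)
rep('grip','top',t,((0,0,0),(180,255,45)),(455,255,478,275),.07,20,0)
a=cv2.resize(t[180:272,175:325],None,fx=4,fy=4,interpolation=2)
b=cv2.resize(t[205:300,345:515],None,fx=4,fy=4,interpolation=2)[:, :680]
w=max(a.shape[1],b.shape[1]); 
cv2.imwrite('pics/crop.png',cv2.resize(np.vstack([cv2.copyMakeBorder(x,0,0,0,w-x.shape[1],0) for x in(a,b)]),None,fx=.8,fy=.8,interpolation=3))
E
```

```text
roundel top 1076 (200, 210) ctr [0.6011 0.3659] corners [[0.665, 0.423], [0.668, 0.318], [0.538, 0.31], [0.535, 0.413]]
roundel top 776 (290, 228) ctr [0.5622 0.1353] corners [[0.56, 0.192], [0.62, 0.137], [0.565, 0.079], [0.505, 0.134]]
roundel top 768 (248, 224) ctr [0.5673 0.2416] corners [[0.606, 0.283], [0.609, 0.204], [0.529, 0.2], [0.526, 0.279]]
roundel top 415 (225, 264) ctr [0.4654 0.2953] corners [[0.462, 0.411], [0.489, 0.41], [0.469, 0.18], [0.441, 0.182]]
roundel scene 2938 (371, 342) ctr [0.6937 0.2115] corners [[0.687, 0.089], [0.595, 0.294], [0.7, 0.326], [0.786, 0.134]]
roundel scene 2567 (431, 264) ctr [0.4787 0.2677] corners [[0.467, 0.119], [0.352, 0.374], [0.49, 0.406], [0.596, 0.168]]
roundel scene 1979 (466, 334) ctr [0.6027 0.3751] corners [[0.553, 0.303], [0.506, 0.409], [0.648, 0.442], [0.692, 0.344]]
roundel scene 1124 (406, 294) ctr [0.5682 0.2424] corners [[0.545, 0.192], [0.512, 0.267], [0.59, 0.291], [0.622, 0.219]]
lid top 790 (492, 260) ctr [ 0.4973 -0.3804] corners [[0.533, -0.339], [0.536, -0.423], [0.462, -0.421], [0.459, -0.338]]
coaster top 1023
[... 486 characters left out ...]
top 3410 (382, 254) ctr [ 0.5052 -0.1039] corners [[0.592, -0.026], [0.612, -0.155], [0.42, -0.18], [0.401, -0.054]]
carrier scene 3974 (272, 221) ctr [ 0.4995 -0.1061] corners [[0.614, -0.152], [0.374, -0.202], [0.375, -0.056], [0.609, -0.022]]Traceback (most recent call last):
  File "<stdin>", line 20, in <module>
  File "<stdin>", line 4, in rep
  File "h.py", line 12, in blobs
    m=cv2.inRange(cv2.cvtColor(im,cv2.COLOR_BGR2HSV),np.array(lo),np.array(hi))
cv2.error: OpenCV(4.12.0) /io/opencv/modules/core/src/arithm.cpp:2051: error: (-209:Sizes of input arguments do not match) The lower boundary is neither an array of the same size and same type as src, nor a scalar in function 'inRange'
```

```bash
sed -i 's/np.array(lo),np.array(hi))/tuple(lo)+(0,),tuple(hi)+(0,))/' h.py
python3 - <<'E'
from h import *
t=cv2.imread('pics/top0.png')
a=cv2.resize(t[180:272,175:325],None,fx=5,fy=5,interpolation=2)
b=cv2.resize(t[208:298,350:510],None,fx=5,fy=5,interpolation=2)
cv2.imwrite('pics/crop.png',np.vstack([cv2.resize(x,None,fx=.65,fy=.65,interpolation=3) if 0 else cv2.copyMakeBorder(x,0,0,0,800-x.shape[1],0) for x in(a[:,:],b)])[:, :] )
im=cv2.imread('pics/crop.png'); cv2.imwrite('pics/crop.png',cv2.resize(im,None,fx=.65,fy=.65,interpolation=3)); print(im.shape)
E
```

```text
(910, 800, 3)
```

View pics/crop.png

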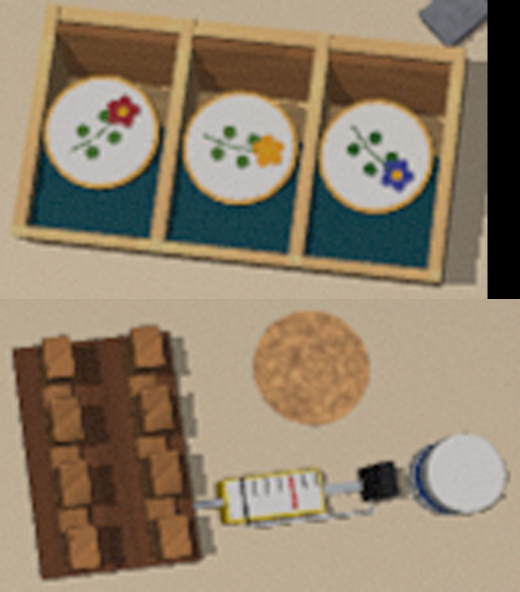

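Close crop confirms the choice: three ivory, brass-rimmed discs with red (206,221), orange (249,225) and blue (291,228) flowers, and bare teal shelf on the robot side. The grip is at (466.6,266), the jar lid at (493,263), and the slots run across the carrier as described.

```bash
cat > loc.py <<'E'
from h import *
def lid(n,im,roi):
    c=blobs(im,(0,0,150),(180,45,255),roi,60)
    return None if not c else cv2.minEnclosingCircle(c[0])
E
python3 - <<'E'
from loc import *
t=cv2.imread('pics/top0.png'); s=cv2.imread('pics/scene0.png')
for n,im,rs in(('top',t,[(186,200,228,243),(229,205,268,247),(270,208,312,250)]),('scene',s,[(430,292,486,346),(382,270,432,318),(335,252,384,298)])):
    for r in rs:
        c=blobs(im,(0,0,120),(180,60,255),r,100,7)[0]; h=cv2.convexHull(c); e=cv2.fitEllipse(h)
        print(n,'roundel',np.round(e,1).tolist() if 0 else np.round(e[0],1),np.round(e[1],1),cast(n,e[0],.058)[0].round(4))
for n,im,r in(('top',t,(476,245,510,275)),('scene',s,(155,163,190,196))):
    (u,v),R=lid(n,im,r); print(n,'lid',u,v,R,cast(n,(u,v),.05)[0].round(4))
for n,im,r in(('top',t,(458,255,477,275)),('scene',s,(188,168,204,196))):
    c=blobs(im,(0,0,0),(180,255,60),r,15,0)[0]; b=cv2.boundingRect(c); print(n,'grip',b,cast(n,(b[0]+b[2]/2,b[1]+b[3]/2),.07)[0].round(4))
hsv=cv2.cvtColor(t,cv2.COLOR_BGR2HSV)
# tooth tops
T=[]
for c in blobs(t,(5,100,110),(22,220,255),(350,208,415,296),20,0): 
    m=cv2.moments(c);T.append((m['m10']/m['m00'],m['m01']/m['m00'],m['m00']))
T=np.array(T);print(np.c_[T.round(1),cast('top',T[:,:2],.072)[:,:2].round(4)])
for uv in[(466.6,266.3)]:print('grip',cast('top',uv,.07))
# gauge body yellow
c=blobs(t,(20,120,110),(35,255,255),(410,255,456,285),20,9)[0];e=cv2.minAreaRect(c);print('body',e,cast('top',cv2.boxPoints(e),.032)[:,:2].round(4).tolist())
# pale rim of tray
cr=(np.array([[50,8],[465,50],[440,283],[14,236]])/3.25)+[175,180]
print('tray outer',cast('top',cr,.06)[:,:2].round(4).tolist())
E
```

```text
top roundel [205.7 220.1] [31.2 32.5] [0.5753 0.3509 0.058 ]
top roundel [248.4 224.9] [31.6 32.3] [0.5662 0.2419 0.058 ]
top roundel [290.2 227.6] [31.7 32.1] [0.5624 0.1355 0.058 ]
scene roundel [457.1 318.5] [36.7 43.6] [0.5779 0.3516 0.058 ]
scene roundel [406.4 294.2] [35.8 40.9] [0.5686 0.2424 0.058 ]
scene roundel [358.8 273.8] [34.7 39.2] [0.5648 0.1358 0.058 ]
top lid 492.0135192871094 260.0135192871094 13.911019325256348 [ 0.496  -0.3791  0.05  ]
scene lid 172.5 177.0 17.007450103759766 [ 0.5002 -0.3715  0.05  ]
top grip (460, 258, 13, 12) [ 0.4821 -0.3077  0.07  ]
scene grip (191, 172, 11, 22) [ 0.504  -0.2966  0.07  ]
[[ 3.744e+02  2.813e+02  1.360e+02  4.322e-01 -7.900e-02]
 [ 4.022e+02  2.782e+02  1.290e+02  4.419e-01 -1.474e-01]
 [ 3.719e+02  2.620e+02  1.245e+02  4.798e-01 -7.200e-02]
 [ 3.994e+02  2.587e+02  1.190e+02  4.901e-01 -1.402e-01]
 [ 3.693e+02  2.426e+02  1.170e+02  5.283e-01 -6.480e-02]
 [ 3.968e+02  2.392e+02  1.135e+02  5.390e-01 -1.334e-01]
 [ 3.952e+02  2.222e+02  8.500e+01  5.820e-01 -1.290e-01]
 [ 3.677e+02  2.252e+02  8.300e+01  5.721e-01 -6.010e-02]]
grip [[ 0.47634179 -0.30791457  0.07      ]]Traceback (most recent call last):
  File "<stdin>", line 19, in <module>
IndexError: list index out of range
```

```bash
python3 - <<'E'
from loc import *
t=cv2.imread('pics/top0.png'); s=cv2.imread('pics/scene0.png')
for n,im,r in(('top',t,(476,245,512,280)),('scene',s,(155,160,190,196))):
    x0,y0,x1,y1=r; 
    print(cv2.cvtColor(im,cv2.COLOR_BGR2HSV)[(y0+y1)//2,x0:x1:3].tolist())
    for c in blobs(im,(0,0,150),(180,30,255),r,30,3)[:2]:
        (u,v),R=cv2.minEnclosingCircle(c); e=cv2.fitEllipse(cv2.convexHull(c)); print(n,'lid',u,v,R,e,cast(n,e[0],.05)[0].round(4))
a=cv2.resize(t[205:305,345:455],None,fx=3.6,fy=5.5,interpolation=2)[:550] if 0 else cv2.resize(t[205:302,348:418],None,fx=5.7,fy=5.7,interpolation=2)
b=cv2.resize(s[172:269,228:298+18],None,fx=4.5,fy=5.7,interpolation=2) if 0 else cv2.resize(s[172:269,228:298],None,fx=5.7,fy=5.7,interpolation=2)
cv2.imwrite('pics/carr.png',np.hstack([a,b])); print(a.shape)
E
```

```text
[[15, 5, 111], [113, 57, 89], [8, 5, 196], [0, 3, 193], [8, 5, 194], [15, 3, 193], [10, 4, 191], [23, 5, 192], [23, 5, 191], [170, 4, 193], [18, 62, 148], [18, 54, 183]]
top lid 493.144287109375 260.8825378417969 12.258831024169922 ((493.06158447265625, 261.09295654296875), (23.154495239257812, 24.466327667236328), 134.18707275390625) [ 0.4933 -0.3817  0.05  ]
[[19, 48, 170], [20, 13, 172], [30, 1, 179], [20, 4, 180], [30, 3, 179], [30, 1, 180], [45, 3, 180], [30, 1, 180], [30, 3, 174], [30, 5, 108], [173, 8, 126], [20, 48, 165]]
scene lid 170.0 174.5 13.238302230834961 ((169.80087280273438, 173.6040496826172), (19.27474021911621, 26.270885467529297), 75.67632293701172) [ 0.494  -0.3833  0.05  ]
(553, 399, 3)
```

View pics/carr.png

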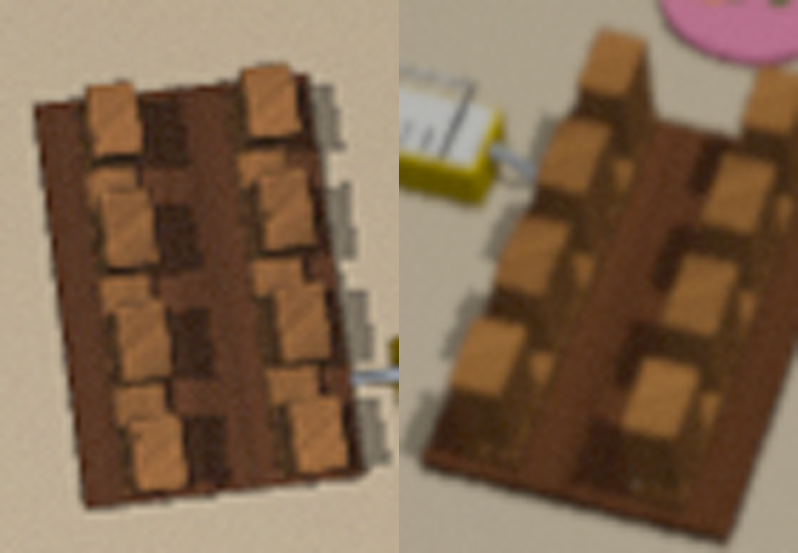

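The crop shows the tooth tops in both views, four per comb, with the slots between them. I'll triangulate the carrier from those at z = 72 mm and the tray from its rim.

```bash
python3 - <<'E'
from loc import *
t=cv2.imread('pics/top0.png'); s=cv2.imread('pics/scene0.png')
P=np.array([(113,118),(130,228),(143,340),(160,453),(271,101),(287,209),(302,321),(319,434)],float)/5.7+[348,205]
X=cast('top',P-.5*0,.072)[:,:2]; print(X.round(4)); print('c top',X.mean(0),'y',X[:4].mean(0)-X[4:].mean(0),'x',(X[0]+X[4]-X[3]-X[7])/2)
Q=(np.array([(613,62),(576,156),(534,257),(490,356),(740,195),(703,295),(662,398)],float)-[399,0])/5.7+[228,172]
Y=cast('scene',Q,.072)[:,:2]; print(Y.round(4)); print('c scene',(Y[:4].mean(0)+(Y[4]+Y[5])/2-(Y[1]+Y[2])/2+Y[:4].mean(0))/2, (Y[4:].mean(0)-Y[1:4].mean(0)), Y[0]-Y[3])
# tray outer rim corners (crop.png), dark teal/well edges
cr=(np.array([[50,8],[465,50],[440,283],[14,236]])/3.25)+[175,180]
C=cast('top',cr,.06)[:,:2]; print('tray outer',C.round(4).tolist(),C.mean(0), C[0]-C[3],C[1]-C[2])
# inner rim corners: each pocket opening
ci=(np.array([[62,22],[451,62],[433,262],[30,228]])/3.25)+[175,180]
C=cast('top',ci,.06)[:,:2]; print('inner',C.round(4).tolist(),C.mean(0))
print('jarlid', 'grip',cast('top',[466.6,266.3],.07), 'redline',cast('top',np.array([293,492.-292.5])/3.25+[350,208],.034))
E
```

```text
[[ 0.5709 -0.0604]
 [ 0.5223 -0.0686]
 [ 0.4734 -0.0751]
 [ 0.4247 -0.0832]
 [ 0.5806 -0.1299]
 [ 0.5328 -0.1373]
 [ 0.4837 -0.1443]
 [ 0.4349 -0.152 ]]
c top [ 0.50291627 -0.10635631] y [-0.01018281  0.06903769] x [0.14602259 0.02245713]
[[ 0.4388 -0.1483]
 [ 0.4873 -0.14  ]
 [ 0.5374 -0.1323]
 [ 0.5847 -0.1261]
 [ 0.4777 -0.0717]
 [ 0.5263 -0.0641]
 [ 0.5745 -0.0576]]
c scene [ 0.50686567 -0.10255917] [-0.01029763  0.06832662] [-0.14584946 -0.02225958]
tray outer [[0.6719, 0.3962], [0.6479, 0.0674], [0.4636, 0.0806], [0.4902, 0.4107]] [0.56841886 0.23872776] [ 0.18166677 -0.01449188] [ 0.18430382 -0.01317995]
inner [[0.6608, 0.386], [0.6379, 0.0781], [0.4797, 0.0865], [0.4968, 0.3989]] [0.56881239 0.23735971]
jarlid grip [[ 0.47634179 -0.30791457  0.07      ]] redline [[ 0.46952202 -0.25131662  0.034     ]]
```

```bash
cat >> h.py <<'E'
CY=np.deg2rad(8.7); CX=np.array([np.cos(CY),np.sin(CY)]); CYv=np.array([-np.sin(CY),np.cos(CY)]); CC=np.array([.505,-.1045])
TY=np.deg2rad(-4.4); TX=np.array([np.cos(TY),np.sin(TY)]); TYv=np.array([-np.sin(TY),np.cos(TY)])
RD={'red':np.array([.5766,.3513]),'orange':np.array([.5674,.2422]),'blue':np.array([.5636,.1357])}
def near(o):  # choose the half-turn with the wrist well inside its range
    return o
def P(xy,z): return [float(xy[0]),float(xy[1]),float(z)]
def st(*k):
    s=bot.get_state(); print('t %.1f'%s['t'],s['ee_pos'].round(4),'F',s['ft_force'].round(1),'w %.3f g %.1f'%(s['width'],s['grasp_force']),'q7 %.2f'%s['qpos'][6])
E
python3 - <<'E'
from h import *
jar=np.array([.4935,-.3825]); co=np.array([.582,-.2745])
for sgn in(1,-1):
    o=rot(sgn*CX); print(sgn,solver.solve_ik(P(jar,.15),o))
o=min((rot(CX),rot(-CX)),key=lambda o:abs(solver.solve_ik(P(jar,.15),o)[6]) if solver.solve_ik(P(jar,.15),o) is not None else 9)
bot.movep(P(jar,.25),o); st()
bot.move_linear(P(jar,.12),.2); bot.move_linear(P(jar,.027),.08); st()
claw.grip(0.0); st()
bot.move_linear(P(jar,.10),.1); st()
bot.move_linear(P(co,.10),.15); bot.move_linear(P(co,.030),.05); st()
claw.grip(1.0); bot.move_linear(P(co,.20),.15); st()
cv2.imwrite('pics/j1.png',optics.grab_frame('top'))
E
```

```text
1 [-0.16722186  0.50949741  1.01699532  1.67525315 -0.45801732  1.21734357
  1.10814923]
-1 [-0.26584986  0.62898228  1.21591974  1.67874665 -0.61443912  1.27619422
 -1.91244162]
t 3.8 [ 0.494  -0.3819  0.2499] F [ 0.2 -0.7  0.5] w 1.004 g 0.0 q7 1.13
t 5.9 [ 0.4938 -0.3828  0.0275] F [1.3 0.4 0.5] w 0.999 g 0.0 q7 1.27
t 6.5 [ 0.4937 -0.3825  0.0271] F [0.2 0.2 1.6] w 0.680 g 30.0 q7 1.27
t 7.4 [ 0.4933 -0.3821  0.0995] F [-1.   0.7 -1.8] w 0.685 g 30.0 q7 1.21
t 10.0 [ 0.5822 -0.2746  0.0303] F [-0.1 -0.2 -2.3] w 0.682 g 30.0 q7 1.05
t 12.1 [ 0.5817 -0.2742  0.199 ] F [ 0.   0.1 -0.3] w 1.001 g 0.0 q7 0.95
```

```bash
cat > push.py <<'E'
from h import *
import sys
def push(c,total=.0235):
    cand=[rot(s*TYv) for s in(1,-1)]; a=c-.062*TX
    ok=[(abs(q[6]),i) for i,o in enumerate(cand) if (q:=solver.solve_ik(P(a,.1),o)) is not None]
    bot.movep(P(a,.16),cand[min(ok)[1]]); claw.grip(0)
    bot.move_linear(P(a,.0675),.08); st()
    bot.move_linear(P(a+.008*TX,.0675),.03); st()
    d=.008
    while d<total-1e-6:
        d+=.0025; bot.move_linear(P(a+d*TX,.0675),.015)
        s=bot.get_state(); print(round(d,4),s['ft_force'].round(1))
    bot.dwell(.3)
if __name__=='__main__':
    n=sys.argv[1]; push(RD[n]); st()
    a=RD[n]-.062*TX; bot.move_linear(P(a+.008*TX,.0675),.05); bot.move_linear(P(a,.2),.15)
    bot.movep(P([.45,0.02],.30),bot.get_state()['tcp_rot'])
    for v in('top','scene'): cv2.imwrite(f'pics/{n}_{v}.png',optics.grab_frame(v))
    a=cv2.imread(f'pics/{n}_top.png')[175:275,170:330]; b=cv2.imread(f'pics/{n}_scene.png')[225:375,305:505]
    cv2.imwrite(f'pics/{n}.png',np.vstack([cv2.resize(a,(480,300)),cv2.resize(b,(480,300)) if 0 else cv2.resize(b,(400,300))[:, :].copy() if 0 else cv2.copyMakeBorder(cv2.resize(b,(400,300)),0,0,0,80,0)]))
E
python3 push.py blue
```

```text
t 16.5 [0.5022 0.1406 0.068 ] F [-0.9 -0.3 -0.2] w 0.003 g 0.0 q7 1.48
t 16.9 [0.51   0.1397 0.0675] F [ 0.4 -0.7  0.1] w 0.007 g 0.0 q7 1.50
0.0105 [-0.5 -0.7 -0.4]
0.013 [-0.4  0.6 -0.2]
0.0155 [-0.6 -0.5 -0.4]
0.018 [-0.8 -0.4  0.3]
0.0205 [-1.5 -0.5  0.6]
0.023 [-0.2  0.5  1. ]
0.0255 [ 0.5 -0.1  0. ]
t 19.5 [0.5272 0.1385 0.0675] F [ 0.8 -0.3 -1.4] w 0.007 g 0.0 q7 1.53
```

View pics/blue.png

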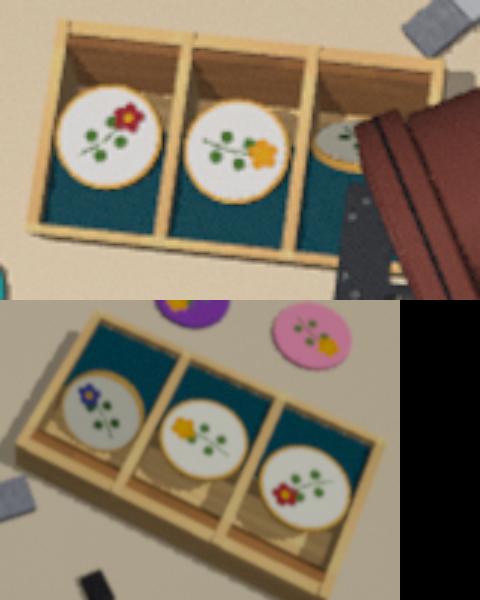

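Blue has tipped: in the top view it is a narrow ellipse leaning on the brink (grey, at about 284,222). Next I'll tip the other two and measure the raised edges.

```bash
sed -i 's/\[.45,0.02\],.30/[.42,-.22],.32/' push.py
python3 push.py orange | tail -4; python3 push.py red | tail -4
python3 - <<'E'
from h import *
t=cv2.imread('pics/red_top.png'); s=cv2.imread('pics/red_scene.png')
cv2.imwrite('pics/tip.png',np.vstack([cv2.resize(t[175:275,170:330],(640,400))[60:340],cv2.resize(s[235:365,315:495],(430,310)) if 0 else cv2.copyMakeBorder(cv2.resize(s[235:365,315:495],(430,310)),0,0,0,210,0)]))
for n,c in RD.items(): print(n,proj('top',[*(c-.011*TX),.085]).round(1),proj('scene',[*(c-.011*TX),.085]).round(1))
E
```

```text
0.0205 [-0.4 -0.4  0.4]
0.023 [-0.2  0.  -0.6]
0.0255 [-0.5 -0.2 -0.4]
t 27.3 [0.531  0.245  0.0675] F [-0.2  0.9 -0.5] w 0.005 g 0.0 q7 1.48
0.0205 [-0.1  0.1  0.3]
0.023 [-0.7 -0.  -0.1]
0.0255 [-0.5 -0.7  0.6]
t 37.4 [0.5402 0.3541 0.0675] F [-0.   0.1  0.4] w 0.002 g 0.0 q7 0.98
red [[201.9 222. ]] [[462.7 308.1]]
orange [[245.7 226.9]] [[411.  283.7]]
blue [[288.6 229.7]] [[362.3 263.2]]
```

View pics/tip.png

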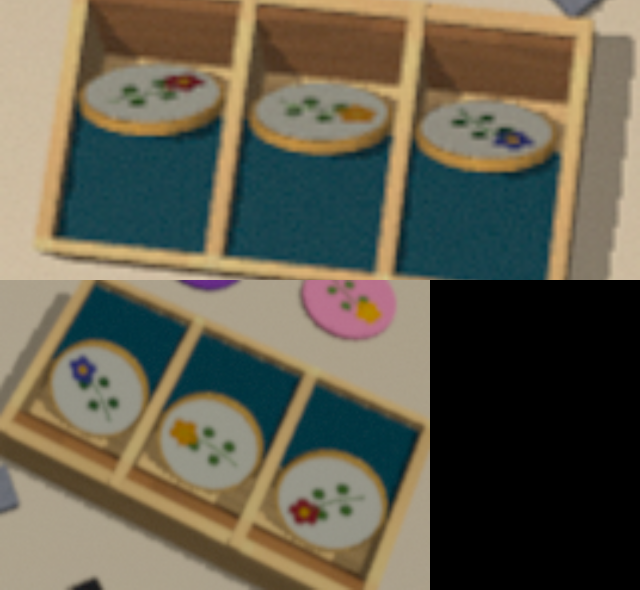

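All three have tipped. In the top view their raised edges are at about (207,222), (250,227) and (292,231), in good agreement with the predicted rows. Now I'll fit the discs' lateral positions.

```bash
python3 - <<'E'
from h import *
for n,f,rs,h in(('top','pics/red_top.png',[(188,203,228,226),(230,207,270,231),(272,210,313,235)],1),('scene','pics/red_scene.png',[(428,300,480,356),(380,275,428,325),(333,255,380,305)],1)):
    im=cv2.imread(f)
    for k,r in zip(RD,rs):
        c=blobs(im,(0,0,90),(180,62,255),r,60,5)[0]; e=cv2.fitEllipse(cv2.convexHull(c))
        # brass rim columns too
        c=RD[k]+.016*TX
        X=cast(n,e[0],.053)[0]; d=X[:2]-RD[k]
        print(n,k,np.round(e[0],1),np.round(e[1],1),e[2].__round__(),X.round(4),'tray dx %.4f dy %.4f'%(d@TX,d@TYv))
E
```

```text
top red [208.  212.9] [13.9 33.4] 90 [0.5952 0.3477 0.053 ] tray dx 0.0188 dy -0.0021
top orange [250.2 217.5] [13.8 32.3] 92 [0.5864 0.2392 0.053 ] tray dx 0.0192 dy -0.0015
top blue [291.2 221.9] [13.7 31.7] 94 [0.5783 0.1339 0.053 ] tray dx 0.0148 dy -0.0006
scene red [452.6 328. ] [36.4 43.9] 112 [0.5986 0.3494 0.053 ] tray dx 0.0221 dy -0.0002
scene orange [402.1 303.5] [35.2 40.9] 119 [0.5896 0.2409 0.053 ] tray dx 0.0222 dy 0.0004
scene blue [355.4 281. ] [33.7 39.2] 130 [0.5811 0.135  0.053 ] tray dx 0.0175 dy 0.0006
```

```bash
cat > pp.py <<'E'
from h import *
import sys
DX={'red':-.009,'orange':-.0087,'blue':-.013}
TILT=np.deg2rad(35); SLOT={'blue':.05,'orange':0.,'red':-.05}
def sgn(): return 1 if SG>0 else -1
def pick(n,SG):
    E=RD[n]+DX[n]*TX-.001*TYv; E3=np.r_[E,.085]
    a=np.r_[np.sin(TILT)*TX,-np.cos(TILT)]; g=E3+.001*a; o=rot(SG*TX,TILT,TX)
    for k in(.09,0): assert solver.solve_ik(list(g-k*a),o) is not None,k
    bot.movep(list(g-.09*a),o); claw.grip(.26)
    bot.move_linear(list(g),.08); st(); claw.grip(0); st()
    bot.move_linear(list(g+[0,0,.10]),.08); st()
def above(n,SG):
    p=CC+SLOT[n]*CX; bot.movep(P(p,.20),rot(SG*CX)); st(); return p
def lower(p,z=.1075):
    bot.move_linear(P(p,.145),.1); bot.move_linear(P(p,.118),.05); st(); bot.move_linear(P(p,z),.03); st()
def release(p,z=.1075):
    claw.grip(.26); bot.dwell(.2); bot.move_linear(P(p,z+.08),.08); st()
def snap(name,rt=(340,190,430,305),rs=(220,140,330,280)):
    ims=[optics.grab_frame(v)[r[1]:r[3],r[0]:r[2]] for v,r in(('top',rt),('scene',rs))]
    ims=[cv2.resize(i,None,fx=f,fy=f,interpolation=2) for i in ims for f in[500/i.shape[0]]]
    cv2.imwrite(f'pics/{name}.png',np.hstack(ims)[:, :800]); print([i.shape for i in ims])
E
python3 - <<'E'
from pp import *
for n in RD:
  for S in(1,-1):
    E=np.r_[RD[n]+DX[n]*TX,.085]; print(n,S,[None if (q:=solver.solve_ik(list(x),o)) is None else q.round(2)[[4,5,6]] for x,o in((E,rot(S*TX,TILT,TX)),(P(CC+SLOT[n]*CX,.11),rot(S*CX)))])
S=1
pick('blue',S); p=above('blue',S); bot.move_linear(P(p,.135),.1); st(); snap('b1')
E
```

```text
red 1 [array([ 0.96,  0.71, -1.67]), array([-0.07,  1.01,  0.38])]
red -1 [array([0.8 , 0.61, 1.58]), array([-0.25,  1.03, -2.57])]
orange 1 [array([ 0.99,  0.59, -1.6 ]), array([-0.22,  1.03,  0.48])]
orange -1 [array([0.86, 0.51, 1.64]), array([-0.4 ,  1.07, -2.5 ])]
blue 1 [array([ 0.93,  0.43, -1.4 ]), array([-0.38,  1.08,  0.58])]
blue -1 [array([0.91, 0.41, 1.76]), array([-0.55,  1.14, -2.42])]
t 45.4 [0.5511 0.1358 0.0844] F [ 0.1 -0.2  0.1] w 0.261 g 0.0 q7 -1.48
t 45.8 [0.5516 0.1356 0.0847] F [1.1 0.5 1.1] w 0.091 g 29.9 q7 -1.48
t 47.2 [0.5508 0.1355 0.1835] F [ 0.8  0.1 -1.7] w 0.089 g 29.9 q7 -0.85
t 48.2 [ 0.5545 -0.0955  0.1995] F [-0.5  0.7 -2.3] w 0.085 g 29.9 q7 0.18
t 49.0 [ 0.5548 -0.0968  0.1356] F [-0.2  0.1 -0.9] w 0.090 g 29.9 q7 0.17
[(500, 391, 3), (500, 393, 3)]
```

View pics/b1.png

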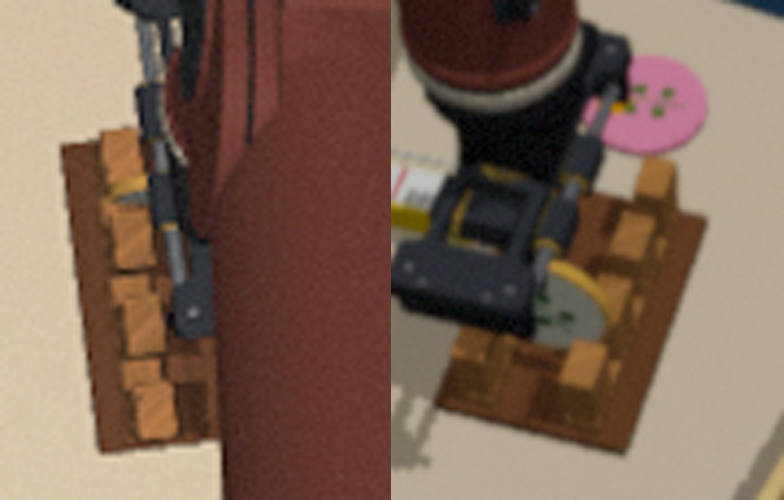

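Blue is held (width 8 mm) and its rim sits in the gap between the outer two teeth of the far slot, at (125,190) in the crop, so I'll lower it.

```bash
python3 - <<'E'
from pp import *
p=CC+.05*CX
bot.move_linear(P(p,.118),.04); st(); bot.move_linear(P(p,.1075),.03); st(); bot.dwell(.2); st()
release(p)
bot.move_linear(P(p,.25),.15); bot.movep(P([.5,.2],.3),bot.get_state()['tcp_rot']); snap('b2')
E
```

```text
t 49.6 [ 0.5544 -0.0969  0.1178] F [-0.1 -0.1 -1.7] w 0.086 g 29.9 q7 0.16
t 50.1 [ 0.5545 -0.0969  0.1076] F [0.  0.3 1.4] w 0.089 g 29.9 q7 0.16
t 50.3 [ 0.5545 -0.0969  0.1076] F [ 0.1 -0.3  0.8] w 0.091 g 29.9 q7 0.16
t 52.3 [ 0.5541 -0.0969  0.1869] F [-0.3 -0.8 -0.3] w 0.259 g 0.0 q7 0.18
[(500, 391, 3), (500, 393, 3)]
```

View pics/b2.png

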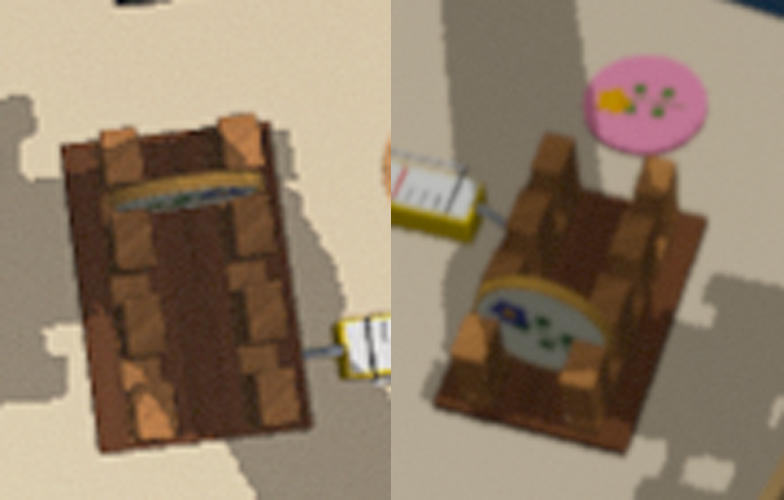

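Blue stands squarely in the far slot. I'll do the other two the same way.

```bash
python3 - <<'E'
from pp import *
for n in('orange','red'):
    pick(n,1)
    s=bot.get_state(); assert .05<s['width']<.14,s['width']
    p=above(n,1); lower(p,.1076); s=bot.get_state()
    print(n); release(p,.1076); bot.move_linear(P(p,.25),.15)
bot.movep(P([.5,.2],.3),bot.get_state()['tcp_rot']); snap('b3',(340,190,540,305),(150,130,350,280))
t=optics.grab_frame('top'); cv2.imwrite('pics/t3.png',t)
E
```

```text
t 56.6 [0.5592 0.2421 0.0846] F [0.  0.1 0.6] w 0.260 g 0.0 q7 -1.69
t 57.0 [0.5597 0.2418 0.0847] F [ 1.1 -0.1  1.4] w 0.092 g 29.9 q7 -1.69
t 58.4 [0.5589 0.2417 0.1836] F [ 0.4  0.1 -0.9] w 0.090 g 29.9 q7 -1.31
t 59.8 [ 0.5051 -0.1035  0.1997] F [ 0.1  0.2 -1.5] w 0.086 g 30.0 q7 0.22
t 61.2 [ 0.5051 -0.1045  0.118 ] F [ 0.7 -0.3 -1.1] w 0.087 g 30.0 q7 0.18
t 61.7 [ 0.5055 -0.1047  0.108 ] F [-0.3 -0.8  4.3] w 0.087 g 30.0 q7 0.17
orange
t 63.6 [ 0.5046 -0.1045  0.187 ] F [0.2 0.4 0.6] w 0.261 g 0.0 q7 0.22
t 67.8 [0.5681 0.3514 0.0847] F [-0.5  1.3  0.8] w 0.264 g 0.0 q7 -1.55
t 68.3 [0.5684 0.3511 0.0846] F [1.2 0.5 1.4] w 0.089 g 29.9 q7 -1.55
t 69.7 [0.5679 0.3507 0.1834] F [ 0.6 -0.3 -2.2] w 0.087 g 29.9 q7 -1.36
t 71.4 [ 0.4559 -0.1114  0.1999] F [ 0.3  0.4 -1.9] w 0.085 g 29.9 q7 0.26
t 72.8 [ 0.4556 -0.1122  0.118 ] F [ 0.   0.2 -1.6] w 0.091 g 29.9 q7 0.37
t 73.3 [ 0.4557 -0.1124  0.1075] F [ 0.5 -1.6 -0.4] w 0.087 g 29.9 q7 0.39
red
t 75.3 [ 0.4552 -0.112   0.1871] F [ 0.1 -0.8  0.4] w 0.261 g 0.0 q7 0.27
[(500, 870, 3), (500, 667, 3)]
```

```bash
python3 - <<'E'
from h import *
cv2.imwrite('pics/v3.png',cv2.resize(cv2.imread('pics/t3.png')[180:310,330:530],(800,520),interpolation=2))
t=cv2.imread('pics/t3.png')
for c in blobs(t,(0,0,130),(180,30,255),(428,205,520,285),60)[:3]:
    e=cv2.minEnclosingCircle(c); print(e,cast('top',e[0],.052)[0])
E
```

```text
((456.5, 237.0), 14.080227851867676) [ 0.5520414  -0.28888538  0.052     ]
((445.5, 270.5), 18.66825294494629) [ 0.46570201 -0.26017477  0.052     ]
```

View pics/v3.png

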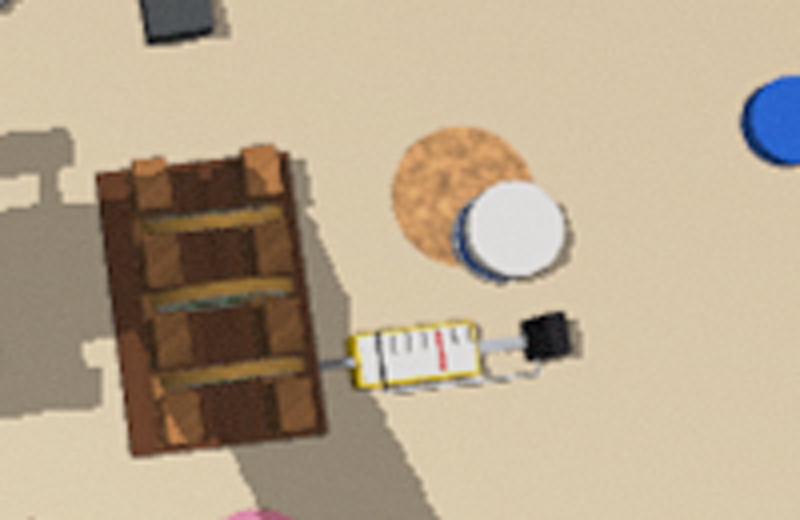

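The view shows all three roundels standing in the carrier. The jar has been knocked to (459,237), over the coaster's edge. I'll regrasp it, closing along carrier y to stay clear of the gauge grip, and put it back.

```bash
python3 - <<'E'
from h import *
t=cv2.imread('pics/t3.png')
c=blobs(t,(0,0,170),(180,20,255),(440,222,480,254),60)[0]; e=cv2.minEnclosingCircle(c); e2=cv2.fitEllipse(cv2.convexHull(c)); print(e,e2)
jar=cast('top',e2[0],.051)[0,:2]; print(jar, cast('top',(458.5,237.0),.051))
co=np.array([.582,-.2745])
ok=[(abs(q[6]),s) for s in(1,-1) if (q:=solver.solve_ik(P(jar,.15),rot(s*CYv))) is not None]; print(ok)
o=rot(min(ok)[1]*CYv)
bot.movep(P(jar,.2),o); claw.grip(1); bot.move_linear(P(jar,.12),.15); bot.move_linear(P(jar,.030),.06); st()
claw.grip(0); st(); bot.move_linear(P(jar,.08),.1)
bot.move_linear(P(co,.08),.1); bot.move_linear(P(co,.0305),.04); st(); claw.grip(1); bot.move_linear(P(co,.2),.15)
bot.movep(P([.5,.1],.3),o); st()
t=optics.grab_frame('top'); cv2.imwrite('pics/t4.png',t)
cv2.imwrite('pics/v4.png',cv2.resize(t[200:300,350:510],(640,400),interpolation=2))
E
```

```text
((458.5294189453125, 236.5294189453125), 12.0625) ((458.64306640625, 236.6253204345703), (22.973003387451172, 24.079893112182617), 119.96174621582031)
[ 0.55332845 -0.29467173] [[ 0.55234973 -0.29429493  0.051     ]]
[(np.float64(2.429275514458309), 1), (np.float64(0.5545569696076484), -1)]
t 82.6 [ 0.5535 -0.2948  0.0303] F [ 0.1 -0.1  0.1] w 1.003 g 0.0 q7 -0.50
t 83.2 [ 0.5534 -0.2947  0.03  ] F [ 0.2  0.3 -0.2] w 0.685 g 30.0 q7 -0.50
t 85.7 [ 0.5822 -0.2746  0.0308] F [-0.5  0.3 -1.4] w 0.684 g 30.0 q7 -0.55
t 89.5 [0.5003 0.0994 0.3002] F [-0.  -0.4 -0.1] w 0.998 g 0.0 q7 -1.91
```

View pics/v4.png

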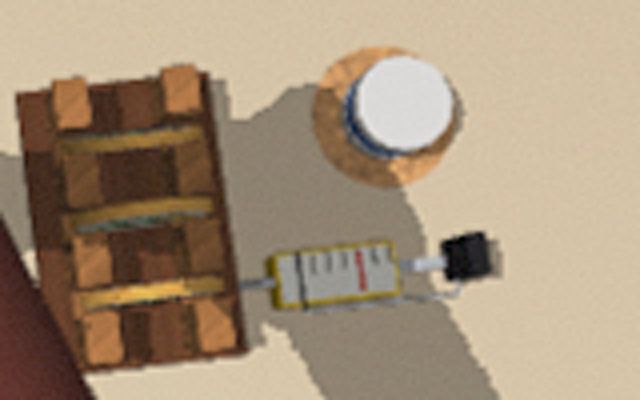

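The jar now stands centred on the coaster; its lid is at (451,225), as perspective predicts. Next I'll locate the gauge grip.

```bash
python3 - <<'E'
from h import *
s=lambda X:((X[:2]-CC)@CX).round(4),
def cc(X): d=X[:2]-CC; return np.array([d@CX,d@CYv]).round(4)
px=lambda u,v:np.array([(u+.5)/4-.5+350,(v+.5)/4-.5+200])
for nm,uv,z in(('body mid',(335,273),.034),('pointer',(300,280),.034),('red',(361,270),.034),('grip top',(477,257),.07),('lid',(404,103),.052),('rod',(428,264),.022)):
    X=cast('top',px(*uv),z)[0]; print(nm,X.round(4),cc(X))
im=optics.grab_frame('scene'); cv2.imwrite('pics/s4.png',im)
for n,im,r in(('scene',im,(186,165,206,198)),('top',cv2.imread('pics/t4.png'),(455,252,480,276))):
    c=blobs(im,(0,0,0),(180,255,50),r,15,0)[0]; b=cv2.boundingRect(c); print(n,b); 
    # predicted box corners for grip hypothesis
    for dx in(-.057,-.061):
        for y in (-.20,-.21):
            q=[proj(n,[*(CC+(dx+a)*CX+(y+b_)*CYv),z])[0] for a in(-.014,.014) for b_ in(-.007,.007) for z in(.012,.07)]
            print(dx,y,np.min(q,0).round(1),np.max(q,0).round(1))
E
```

```text
body mid [ 0.4729 -0.2339  0.034 ] [-0.0513 -0.1231]
pointer [ 0.4677 -0.2114  0.034 ] [-0.053  -0.1001]
red [ 0.4753 -0.2506  0.034 ] [-0.0515 -0.14  ]
grip top [ 0.4826 -0.3137  0.07  ] [-0.0538 -0.2034]
lid [ 0.5817 -0.2741  0.052 ] [ 0.0501 -0.1793]
rod [ 0.4815 -0.2973  0.022 ] [-0.0524 -0.187 ]
scene (191, 173, 11, 21)
-0.057 -0.2 [191.9 168.4] [206.8 193.4]
-0.057 -0.21 [187.9 167.6] [203.1 192.6]
-0.061 -0.2 [192.5 167.2] [207.4 192.2]
-0.061 -0.21 [188.6 166.3] [203.7 191.3]
top (461, 258, 11, 12)
-0.057 -0.2 [457.2 259.4] [471.5 272.7]
-0.057 -0.21 [460.9 258.9] [475.4 272.2]
-0.061 -0.2 [457.4 261. ] [471.7 274.2]
-0.061 -0.21 [461.2 260.5] [475.7 273.8]
```

```bash
python3 - <<'E'
from h import *
g=CC-.0525*CX-.204*CYv; print(g)
ok=[(abs(q[6]),s) for s in(1,-1) if (q:=solver.solve_ik(P(g,.1),rot(s*CX))) is not None]; print(ok)
o=rot(min(ok)[1]*CX)
bot.movep(P(g,.2),o); claw.grip(.62); bot.move_linear(P(g,.12),.12); bot.move_linear(P(g,.046),.06); st()
claw.grip(0); bot.dwell(.2); st(); p0=bot.get_state()['ee_pos']; np.save('p0.npy',p0)
bot.move_linear(P(g-.03*CYv,.046),.04); bot.move_linear(P(g-.040*CYv,.046),.02); st()
e=bot.get_state()['ee_pos']-p0; print('pull',-(e[:2]@CYv))
t=optics.grab_frame('top');s=optics.grab_frame('scene')
a=cv2.resize(t[235:295,400:500],(600,360),interpolation=2); b=cv2.resize(s[150:220,160:260],(343,240),interpolation=2)
cv2.imwrite('pics/g1.png',np.vstack([a,cv2.copyMakeBorder(b,0,0,0,257,0)]))
E
```

```text
[ 0.48396128 -0.31409395]
[(np.float64(0.6080906318935545), 1), (np.float64(1.975596913929955), -1)]
t 95.5 [ 0.4843 -0.3142  0.0464] F [0.6 0.4 0.5] w 0.624 g 0.0 q7 0.60
t 96.3 [ 0.4861 -0.3138  0.0463] F [ 8.1 -0.  -5. ] w 0.320 g 30.0 q7 0.60
t 97.9 [ 0.4917 -0.351   0.0462] F [2.7 7.1 3.9] w 0.321 g 30.0 q7 0.65
pull 0.037639665177139583
```

View pics/g1.png

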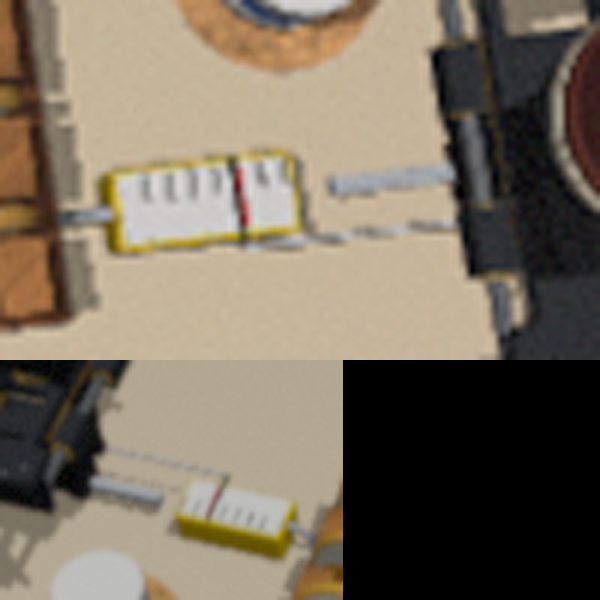

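The pointer is almost on the red line at (240,200); the arm's own reading is 37.6 mm, so about 2 mm is still to go. I'll adjust, hold, and let it home gently.

```bash
python3 - <<'E'
from h import *
g=CC-.0525*CX-.204*CYv; p0=np.load('p0.npy'); pull=lambda:-((bot.get_state()['ee_pos']-p0)[:2]@CYv)
bot.move_linear(P(g-.0424*CYv,.046),.02); print('pull',pull())
t=optics.grab_frame('top')
for _ in range(4): bot.dwell(.55); print('pull',pull())
st()
bot.move_linear(P(g-.02*CYv,.046),.04); bot.move_linear(P(g,.046),.03); print('pull',pull()); st()
claw.grip(.62); bot.dwell(.3); bot.move_linear(P(g,.2),.12); bot.movep(P([.5,.1],.3),bot.get_state()['tcp_rot']); st()
t2=optics.grab_frame('top')
cv2.imwrite('pics/fin.png',np.vstack([cv2.resize(t[235:295,400:500],(400,240),interpolation=2),cv2.resize(t2[195:285,360:510],(400,240),interpolation=2)]))
E
```

```text
pull 0.03996819595508133
pull 0.03984666610184637
pull 0.03986103560846812
pull 0.03983987026459644
pull 0.039879692076531165
t 100.5 [ 0.492  -0.3532  0.0462] F [3.9 8.4 3.5] w 0.319 g 30.0 q7 0.66
pull -2.698826706152663e-05
t 102.0 [ 0.4861 -0.3137  0.0463] F [ 7.4 -1.1 -5.9] w 0.319 g 30.0 q7 0.60
t 106.1 [0.5003 0.0985 0.2996] F [-0.1  0.6 -1.7] w 0.618 g 0.0 q7 -0.15
```

View pics/fin.png

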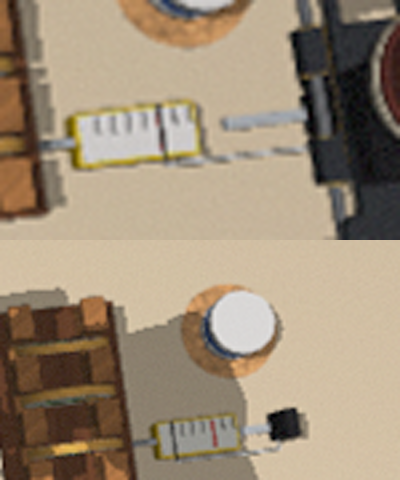

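The pointer held on the red line for over 2 s at 39.9 mm and 8 N. It is now home, with the jar on the coaster and all roundels standing.

```bash
python3 -c "
from h import *
print(workorder.job_done())"
```

```text
the job is handed in; nothing more can be done
None
```

The job is handed in: all three roundels stand in the carrier, the jar is back on its coaster (it was knocked off once and I replaced it), and the gauge was held at the red line (39.9 mm) for just over two seconds and let fully home; no verdict came back.

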